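# Overhaul a welder's wire-feed drive: knock out the worn guide and fit the keyed gears

## Task

Overhaul the wire-feed drive: with the drift, push the worn guide insert out of the guide block from behind through the access hole, put it into the yellow scrap box, slide the white new insert fully home into the pocket from the front until it is flush, and leave the drift lying flat on the cart, clear of the block. Fit every gear that is there onto a keyed shaft of its own (any shaft), turning it until its keyway drops over the key and it sits fully down on the collar, teeth at the bottom. Leave the gas nozzle and the clamping bolt where they stand.

Things in the scene. Friction and masses are not known exactly. Their poses are not given: they have to be found in the camera images.
- gear_1: loose steel gear: toothed rim 63 mm across, 8 mm thick, below; octagonal hub, 46 mm across flats, from 8 to 34 mm up; through-bore 23 mm with a keyway 9 mm wide out to 18.5 mm from the axis. Origin: on the axis at the underside, +z up, +x to the keyway (white mark on top); hub flats face +x and every 45 degrees. 0.22 kg. Two or three of the three gears are present
- gear_2: loose steel gear: toothed rim 63 mm across, 8 mm thick, below; octagonal hub, 46 mm across flats, from 8 to 34 mm up; through-bore 23 mm with a keyway 9 mm wide out to 18.5 mm from the axis. Origin: on the axis at the underside, +z up, +x to the keyway (white mark on top); hub flats face +x and every 45 degrees. 0.22 kg. Two or three of the three gears are present
- gear_3: loose steel gear: toothed rim 63 mm across, 8 mm thick, below; octagonal hub, 46 mm across flats, from 8 to 34 mm up; through-bore 23 mm with a keyway 9 mm wide out to 18.5 mm from the axis. Origin: on the axis at the underside, +z up, +x to the keyway (white mark on top); hub flats face +x and every 45 degrees. 0.22 kg. Two or three of the three gears are present
- shaft_1: fixed upright shaft, 20 mm diameter, 34 mm high, top 7 mm tapering to 12 mm. Origin: on the axis on top of its collar, where a gear's underside must rest (14 mm over the tray); +x to its brass key, 6 mm wide, out to 16 mm from the axis, 18 mm high. With the keyway off the key a gear hangs 18 mm too high. Any gear fits any shaft; each key faces its own way
- shaft_2: fixed upright shaft, 20 mm diameter, 34 mm high, top 7 mm tapering to 12 mm. Origin: on the axis on top of its collar, where a gear's underside must rest (14 mm over the tray); +x to its brass key, 6 mm wide, out to 16 mm from the axis, 18 mm high. With the keyway off the key a gear hangs 18 mm too high. Any gear fits any shaft; each key faces its own way
- shaft_3: fixed upright shaft, 20 mm diameter, 34 mm high, top 7 mm tapering to 12 mm. Origin: on the axis on top of its collar, where a gear's underside must rest (14 mm over the tray); +x to its brass key, 6 mm wide, out to 16 mm from the axis, 18 mm high. With the keyway off the key a gear hangs 18 mm too high. Any gear fits any shaft; each key faces its own way
- guide_block: fixed aluminium block 40 (x) x 56 x 53 mm. Origin: under its middle on the tray; +x is its front. Pocket 30 x 30 mm, floor 15 mm over the tray, from x=-12 to the open front x=+20 mm; the 8 mm rear wall has an access hole 18 x 18 mm on the pocket's axis, 30 mm over the tray. A sill 56 mm wide, level with the pocket floor, runs on from x=+20 to +100 mm
- worn_insert: loose copper-coloured worn guide insert, 32 (x) x 27 x 27 mm, 0.15 kg, at the start flush in the guide block's pocket, where it cannot be gripped, its x along the block's x. Origin: under its middle. Held only by its weight and friction; it slides out to the front
- new_insert: loose white new guide insert, same size as the worn one, 32 (x) x 27 x 27 mm, 0.12 kg, lying flat on the tray. Origin: under its middle. Either end may go first. It is home when its outer end is flush with the block's front face (its origin then at x=+4 mm of the block, 15 mm over the tray); the sill carries it level with the pocket's floor, so that it can be slid in from the front
- drift: loose drift: red square handle 40 mm long (x) x 20 x 20 mm with a steel rod 10 mm diameter and 75 mm long standing out of its +x end at mid height. Origin: under the middle of the handle; the rod's end is 95 mm from the origin along +x, 10 mm above the handle's underside. 0.12 kg
- drift_tip (a point): end of the drift's rod, on the rod's axis
- scrap_box: fixed yellow open box, 100 x 100 mm, 35 mm high, walls and floor 4 mm. Origin: under its middle
- scrap_box_in (a point): middle of the scrap box's inner floor
- bed: fixed grey bed plate 280 (its x) x 70 x 10 mm lying on the tray, carrying the three shafts in a row along its x. Origin: under its middle
- nozzle: bystander: standing copper gas nozzle, 25 mm diameter, 58 mm high. Origin: under its middle
- clamp_bolt: bystander: standing clamping bolt, 30 mm diameter, 56 mm high. Origin: under its middle
Not all that is in view belongs to the job. Leave any turquoise look-alike of the gear_3 alone.

How it is judged:
By the outcome, as a careful person would: the job done as asked, in the order asked, and still so for the second after the job is handed in, with the robot touching nothing.
Of gear_1, gear_2, gear_3 only 2 to 3 are there at a start; the rules pass over those that are not, and their reading is None.
At some moment in a run one of gear_1, gear_2, gear_3 may be knocked a few centimetres aside while the robot is not near it.
Once in a run the grip may slacken for a moment while it holds something.
It also fails if it takes over 200 s, if anything falls off the work surface, if the arm or the gripper's body presses on something with over 40 N, if the wrist force passes 120 N, or if a joint passes its speed limit or range.

## Robot

A 6-joint arm with a two-finger parallel gripper is mounted at the origin on a cart in front of the work surface, level with it; the furniture and walls round the work are solid. World frame = base frame: x ahead of the robot, y to its left, z up, the work surface at z = 0. Lengths are in m, angles in rad, forces in N, time in s.
With the tool pointing down it reaches from about 0.275 to 0.825 m from the base axis. Payload 4.9 kg.
Tool frame: the origin (TCP) lies midway between the tips of the shut fingers; the grasp point (between the pads) lies 19 mm behind it (bot.grip_depth is the distance from the TCP to the grasp point, in m); y points along the fingers, x is the direction in which the jaws open and shut, and the axes are right-handed (so a half turn about y gives the same grasp; the last joint's range is limited). The gripper opens to 85 mm and grips with 20 to 120 N. Pads are 22 mm wide; open, the fingers measure 114 mm over their backs; the gripper's body (76 mm by 85 mm) begins 54 mm behind the grasp point. The pads swing forward as they close: fully open they stand 13 mm farther back than shut.
Start: joints at [-1.409, 0.326, -0.193, 1.052, 0, 1.437], TCP at [0.16, -0.526, 0.231] pointing down, gripper open.
Joint ranges: [-2.65, 2.65], [-0.97, 1.79], [-1.3, 1.35], [-1.93, 2.1], [-1.47, 1.37], [-3.14, 3.14]. Speed limits (rad/s): [2.57, 2.57, 3.14, 3.14, 3.14, 3.14].

## Interface

Orientations are given as a unit quaternion [w, x, y, z].
In Python, from cell import bot gives the robot as it stands. Calls block until the motion is done:
- bot.move_pose(position, orientation): joint-space move of the TCP to a pose.
- bot.move_linear(position, speed=0.15, rotation=None, until_force=None): straight line of the TCP; rotation=None keeps the orientation; speed is the mean speed in m/s. With until_force (N) it stops when the force on the tool has changed by that much, and returns True; else False.
- bot.goto_joints(angles): joint-space move.
- bot.set_gripper(opening, grasp_force=None): opening from 0.0 (shut) to 1.0 (fully open); grasp_force is the grip in N (None keeps the last); returns when the fingers have stopped.
- bot.wait(seconds).
- bot.solve_ik(position, orientation): joint angles nearest the present ones, or None.
- bot.camera(name): name is "side" or "top" or "wrist"; returns the picture (400x640x3 uint8, red, green, blue); there is no depth.
- bot.calibration(name): a dict with "mtx" (3x3 intrinsics, pixels), "k1" (the pictures are not rectified: a ray, as slopes to the right and down, at radius r is drawn at 1 + k1 r^2 times it, then the intrinsics apply), "extrinsics" (4x4, takes a point from world to camera coordinates); the wrist camera has in their place "hand_eye" (4x4, takes a point from camera to tool coordinates, whose origin is the TCP and whose axes are the tool frame's). Camera axes: x right, y down, z forward; pixel columns grow to the right and rows downward; lengths in m; the calibration is good to about 2 mm. A picture is of the moment at which its call begins: read the wrist's pose just before it. calibration takes no time and is no camera call.
A pose or a line that the arm cannot do raises bot.PlanningError and nothing moves.
- bot.close_job(): hands the job in, once; it reports no verdict.
Trained networks look in the newest picture that a camera, given by its name, has taken for a name from the list of things; names that differ only in an ending like _2 or _b are one class to them, and where a whole thing is asked for, a point or a joint stands for the part that bears it (a point fixed in the world has none). Each returns a list of dicts, best first, with "confidence" (0 to 1); they miss things now and then, are a little off and sometimes report something else, mostly with a low value. They report only what shows in the picture. A call takes as long as a camera call. They do not tell look-alikes from the thing itself.
- bot.search_frame(camera, thing): "bbox" ([left, top, width, height] in pixels, round what is visible of it).
Readings, each from a call of its own:
- bot.read_clock(): time.
- bot.read_joint_positions(): joint angles.
- bot.read_joint_vel(): joint speeds.
- bot.read_joint_efforts(): joint torques, N m.
- bot.read_position(): TCP position.
- bot.read_tool_rot(): TCP orientation.
- bot.read_ft_force(): force on the tool from outside, world axes, zero at the start.
- bot.read_moment(): the same for the moment, N m.
- bot.read_gripper_width(): opening from 0.0 (shut) to 1.0 (fully open).
Only numpy, scipy, OpenCV 4.12 (cv2) and the standard library are available. Lean on these libraries where they do the work, as an engineer would, in place of code of your own. Each camera call takes 0.05 s, during which the arm holds its last target.

## Working session

There is one attempt and no reset: what is moved stays moved. The work goes in short steps, each a Python script; the robot and the scene stay as the last script left them, time stands still between calls to the robot, and variables do not carry over. Pictures are saved under pics/ and viewed, and the job is handed in when it is done.

```bash
ls; mkdir -p pics; python3 - <<'E'
from cell import bot
import cv2,numpy as np
np.set_printoptions(precision=4,suppress=True)
for n in ("side","top","wrist"):
    im=bot.camera(n); cv2.imwrite(f"pics/a_{n}.png",im[:,:,::-1]); print(n,bot.calibration(n))
print(bot.read_clock(),bot.read_position(),bot.read_tool_rot(),bot.grip_depth)
E
```

```text
pics
side {'mtx': array([[432.6651,   0.    , 319.4132],
       [  0.    , 432.6651, 190.1719],
       [  0.    ,   0.    ,   1.    ]]), 'k1': -0.03381067569471369, 'extrinsics': array([[ 0.9911, -0.1312, -0.0222, -0.553 ],
       [-0.0999, -0.6233, -0.7756,  0.0865],
       [ 0.0879,  0.7709, -0.6308,  0.9678],
       [ 0.    ,  0.    ,  0.    ,  1.    ]])}
top {'mtx': array([[416.8665,   0.    , 313.6335],
       [  0.    , 416.8665, 201.4416],
       [  0.    ,   0.    ,   1.    ]]), 'k1': -0.004149794517879852, 'extrinsics': array([[ 0.0081, -0.9999, -0.0061,  0.0224],
       [-0.9932, -0.0074, -0.1159,  0.5368],
       [ 0.1158,  0.007 , -0.9932,  0.8907],
       [ 0.    ,  0.    ,  0.    ,  1.    ]])}
wrist {'mtx': array([[278.0293,   0.    , 319.0125],
       [  0.    , 278.0293, 201.8356],
       [  0.    ,   0.    ,   1.    ]]), 'k1': -0.0477828846910784, 'hand_eye': array([[ 1.    ,  0.0005, -0.0009, -0.0007],
       [ 0.001 , -0.3049,  0.9524, -0.1421],
       [ 0.0002, -0.9524, -0.3049,  0.0775],
       [ 0.    ,  0.    ,  0.    ,  1.    ]])}
0.15 [ 0.1603 -0.5257  0.2307] [ 0.5685 -0.5679  0.4212 -0.4205] 0.0187
```

View images.

View pics/a_top.png

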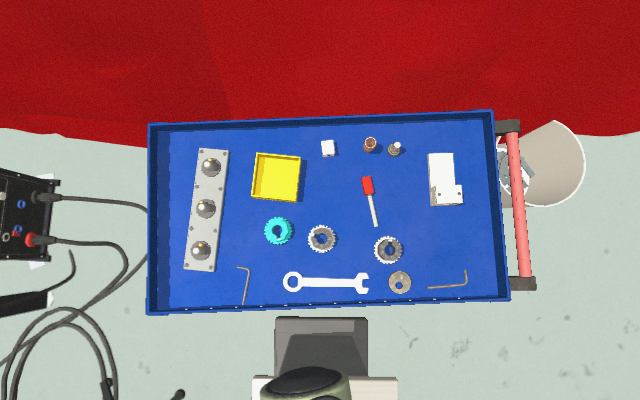

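View pics/a_side.png

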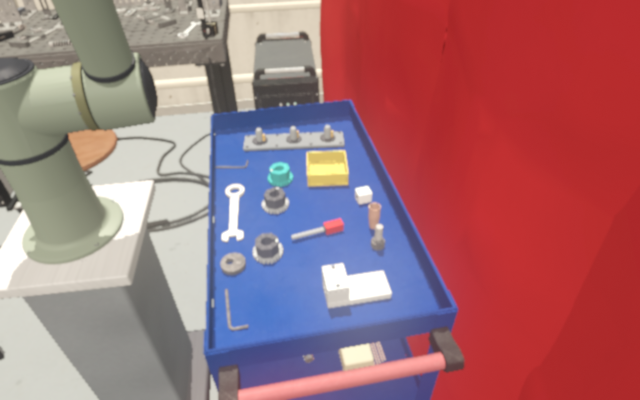

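View pics/a_wrist.png

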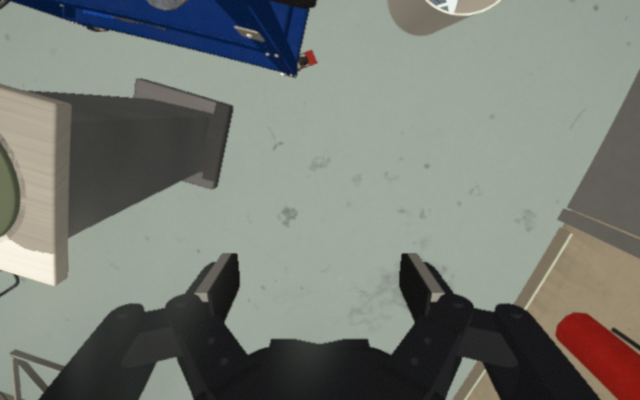

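```bash
cat > h.py <<'E'
from cell import bot
import cv2,numpy as np
from scipy.spatial.transform import Rotation as R
np.set_printoptions(precision=4,suppress=True)
def q2R(q): return R.from_quat([q[1],q[2],q[3],q[0]]).as_matrix()
def R2q(M):
    x,y,z,w=R.from_matrix(M).as_quat(); return [w,x,y,z]
def camE(name,pose=None):
    c=bot.calibration(name)
    if name!="wrist": return c,np.array(c["extrinsics"])
    p,Rm=pose; T=np.eye(4);T[:3,:3]=Rm;T[:3,3]=p
    return c,np.linalg.inv(T@np.array(c["hand_eye"]))
def wpose(): return np.array(bot.read_position()),q2R(bot.read_tool_rot())
def ray(name,px,pose=None):
    c,E=camE(name,pose);K=c["mtx"];k=c["k1"]
    px=np.atleast_2d(px).astype(float)
    d=(px-[K[0,2],K[1,2]])/[K[0,0],K[1,1]]
    u=d.copy()
    for _ in range(20): u=d/(1+k*(u**2).sum(1,keepdims=True))
    D=np.c_[u,np.ones(len(u))]@E[:3,:3]
    return -E[:3,:3].T@E[:3,3],D
def pix2w(name,px,z,pose=None):
    o,D=ray(name,px,pose); return o+D*((z-o[2])/D[:,2])[:,None]
def proj(name,P,pose=None):
    c,E=camE(name,pose);K=c["mtx"];P=np.atleast_2d(P)
    X=P@E[:3,:3].T+E[:3,3];u=X[:,:2]/X[:,2:]
    u=u*(1+c["k1"]*(u**2).sum(1,keepdims=True))
    return u*[K[0,0],K[1,1]]+[K[0,2],K[1,2]]
def down(yaw):
    """tool pointing down, jaw direction (tool x) at world angle yaw"""
    x=np.array([np.cos(yaw),np.sin(yaw),0]);y=np.array([0,0,-1.]);z=np.cross(x,y)
    return np.c_[x,y,z]
def save(name,im,box=None,s=1):
    if box: l,t,w,h=box; im=im[t:t+h,l:l+w]
    im=cv2.resize(im,None,fx=s,fy=s,interpolation=cv2.INTER_CUBIC) if s!=1 else im
    cv2.imwrite(f"pics/{name}.png",im[:,:,::-1])
E
python3 - <<'E'
from h import *
im=bot.camera("top"); save("b_top1",im,(145,105,200,200),3); save("b_top2",im,(310,105,195,200),3)
for t in ["gear_1","shaft_1","guide_block","new_insert","drift","scrap_box","nozzle","clamp_bolt"]:
    print(t,[(np.round(d["bbox"]).tolist(),round(d["confidence"],2)) for d in bot.search_frame("top",t)])
for px,z in [((211,167),.048),((206,208),.048),((201,250),.048),((322,238),.034),((388,249),.034),((400,282),.01),((278,230),.034),((447,194),.053),((276,177),.035),((328,148),.027),((367,185),.02),((377,225),.01)]:
    print(px,pix2w("top",px,z))
im=bot.camera("side"); save("b_side",im,(205,90,250,250),3)
E
```

```text
gear_1 [([375.0, 237.0, 30.0, 25.0], 0.95), ([262.0, 215.0, 31.0, 31.0], 0.95), ([307.0, 227.0, 30.0, 25.0], 0.84), ([197.0, 197.0, 21.0, 20.0], 0.22)]
shaft_1 [([189.0, 240.0, 20.0, 18.0], 0.74), ([200.0, 200.0, 16.0, 20.0], 0.52), ([387.0, 143.0, 14.0, 16.0], 0.31)]
guide_block [([430.0, 152.0, 33.0, 51.0], 0.98)]
new_insert [([321.0, 138.0, 10.0, 20.0], 0.57), ([375.0, 236.0, 25.0, 28.0], 0.22), ([360.0, 179.0, 19.0, 47.0], 0.17)]
drift [([361.0, 177.0, 15.0, 51.0], 0.69), ([375.0, 237.0, 24.0, 26.0], 0.6)]
scrap_box [([254.0, 153.0, 47.0, 51.0], 0.67)]
nozzle [([365.0, 137.0, 10.0, 13.0], 0.5), ([376.0, 235.0, 26.0, 28.0], 0.36), ([201.0, 158.0, 21.0, 20.0], 0.23)]
clamp_bolt [([386.0, 142.0, 16.0, 16.0], 0.73), ([373.0, 236.0, 28.0, 26.0], 0.42)]
(211, 167) [[0.6092 0.2525 0.048 ]]
(206, 208) [[0.5186 0.26   0.048 ]]
(201, 250) [[0.428  0.2673 0.048 ]]
(322, 238) [[0.4561 0.0076 0.034 ]]
(388, 249) [[ 0.4334 -0.136   0.034 ]]
(400, 282) [[ 0.3612 -0.1657  0.01  ]]
(278, 230) [[0.4728 0.104  0.034 ]]
(447, 194) [[ 0.5524 -0.2616  0.053 ]]
(276, 177) [[0.5902 0.1105 0.035 ]]
(328, 148) [[ 0.6587 -0.0048  0.027 ]]
(367, 185) [[ 0.5761 -0.093   0.02  ]]
(377, 225) [[ 0.4869 -0.1161  0.01  ]]
```

```bash
ls pics
```

```text
a_side.png
a_top.png
a_wrist.png
b_side.png
b_top1.png
b_top2.png
```

View pics/b_top1.png

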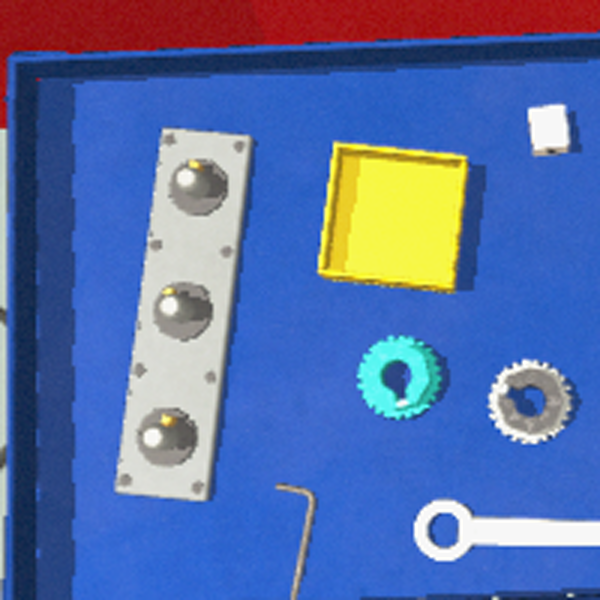

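View pics/b_top2.png

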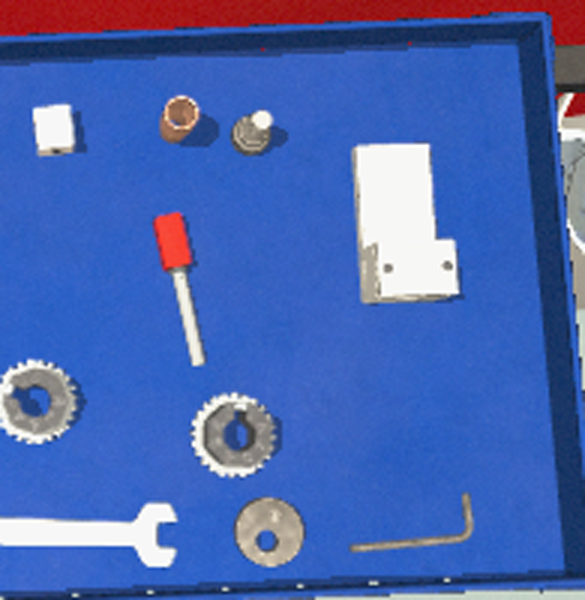

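View pics/b_side.png

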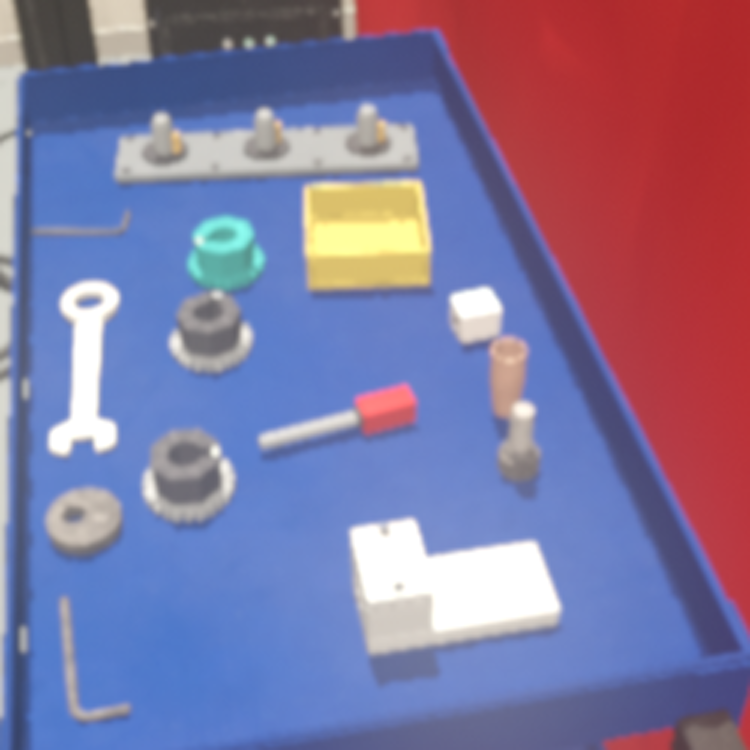

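```bash
cat >> h.py <<'E'
def wshot(name,s=1.25):
    ps=wpose(); im=bot.camera("wrist"); save(name,im,None,s); return ps,im
E
python3 - <<'E'
from h import *
for yaw in (0,np.pi/2,-np.pi/2,np.pi):
    for p in ([0.56,-0.1,0.2],[.5,-.26,.1],[.65,-.26,.1],[.6,.25,.15]):
        q=bot.solve_ik(p,R2q(down(yaw))); print(yaw,p,None if q is None else np.array(q))
p=np.array(bot.read_position());bot.move_linear([p[0],p[1],0.36])
bot.move_pose([0.52,-0.12,0.25],R2q(down(-np.pi/2)))
ps,im=wshot("c1");print(ps,bot.read_clock(),bot.read_ft_force())
E
```

```text
0 [0.56, -0.1, 0.2] [-0.3065  0.3829 -0.1922  0.9957  0.      1.2643]
0 [0.5, -0.26, 0.1] [-0.6105  0.4705 -0.3367  0.7636  0.      0.9603]
0 [0.65, -0.26, 0.1] [-0.4858  0.7007  0.0819  0.952   0.      1.085 ]
0 [0.6, 0.25, 0.15] [ 0.2813  0.5682 -0.0243  0.9783  0.      1.8521]
1.5707963267948966 [0.56, -0.1, 0.2] [-0.3065  0.3829 -0.1922  0.9957  0.     -0.3065]
1.5707963267948966 [0.5, -0.26, 0.1] [-0.6105  0.4705 -0.3367  0.7636  0.     -0.6105]
1.5707963267948966 [0.65, -0.26, 0.1] [-0.4858  0.7007  0.0819  0.952   0.     -0.4858]
1.5707963267948966 [0.6, 0.25, 0.15] [ 0.2813  0.5682 -0.0243  0.9783  0.      0.2813]
-1.5707963267948966 [0.56, -0.1, 0.2] [-0.3065  0.3829 -0.1922  0.9957  0.      2.8351]
-1.5707963267948966 [0.5, -0.26, 0.1] [-0.6105  0.4705 -0.3367  0.7636  0.      2.5311]
-1.5707963267948966 [0.65, -0.26, 0.1] [-0.4858  0.7007  0.0819  0.952   0.      2.6558]
-1.5707963267948966 [0.6, 0.25, 0.15] [ 0.2813  0.5682 -0.0243  0.9783  0.     -2.8603]
3.141592653589793 [0.56, -0.1, 0.2] [-0.3065  0.3829 -0.1922  0.9957  0.     -1.8773]
3.141592653589793 [0.5, -0.26, 0.1] [-0.6105  0.4705 -0.3367  0.7636  0.     -2.1813]
3.141592653589793 [0.65, -0.26, 0.1] [-0.4858  0.7007  0.0819  0.952   0.     -2.0566]
3.141592653589793 [0.6, 0.25, 0.15] [ 0.2813  0.5682 -0.0243  0.9783  0.     -1.2895]
(array([ 0.52  , -0.1208,  0.2501]), array([[-0.0011,  0.0003,  1.    ],
       [-1.    , -0.0004, -0.0011],
       [ 0.0004, -1.    ,  0.0003]])) 3.7 [ 0.011  -0.1206 -0.1733]
```

View pics/c1.png

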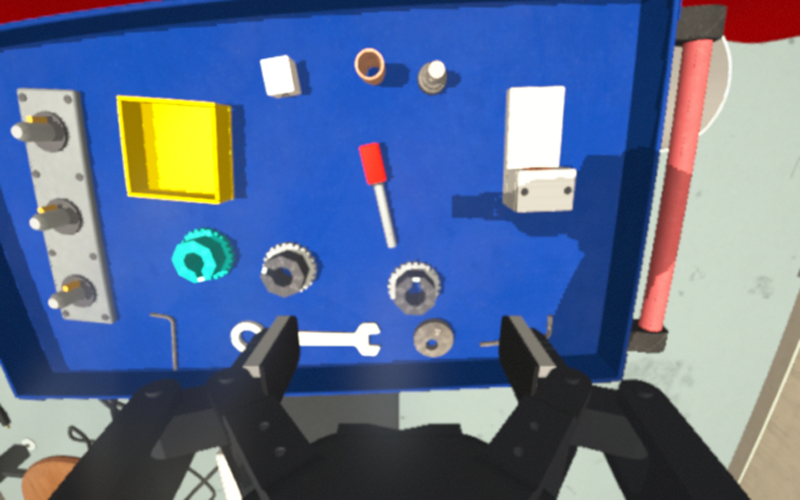

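```bash
python3 - <<'E'
from h import *
bot.move_pose([0.47,-0.18,0.17],R2q(down(-np.pi/2)))
ps,im=wshot("c2");np.savez("c2.npz",p=ps[0],R=ps[1],im=im)
hsv=cv2.cvtColor(im,cv2.COLOR_RGB2HSV)
m=((hsv[...,0]<8)|(hsv[...,0]>172))&(hsv[...,1]>150)&(hsv[...,2]>80)
m=m.astype(np.uint8);m[:, :150]=0
n,l,st,c=cv2.connectedComponentsWithStats(m)
for i in range(1,n):
    if st[i,4]>60: print(st[i],c[i])
E
```

```text
[ 516    0   57  260 3133] [547.9355 114.038 ]
[591   0  49  12 495] [614.8525   4.6828]
[216  62  33  44 946] [231.889   83.4778]
```

View pics/c2.png

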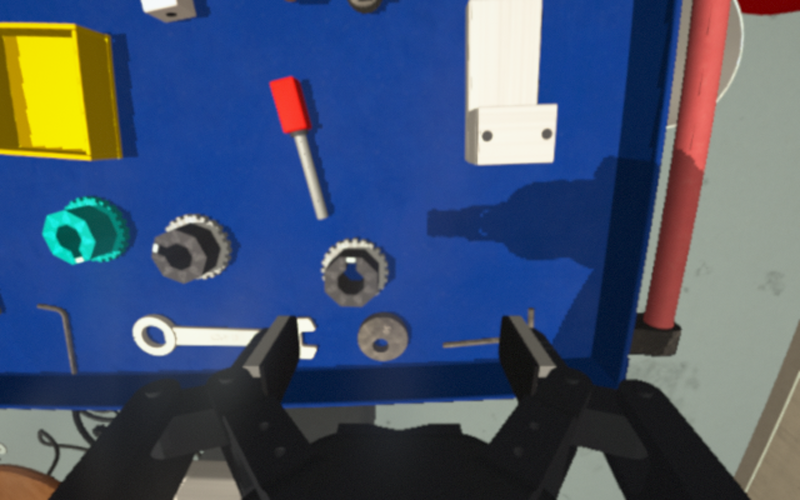

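```bash
python3 - <<'E'
from h import *
d=np.load("c2.npz");im=d["im"]
save("c2b",im,(355,70,110,75),7); save("c2d",im,(205,50,70,135),4.4)
E
```

```text
(no output)
```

View pics/c2b.png

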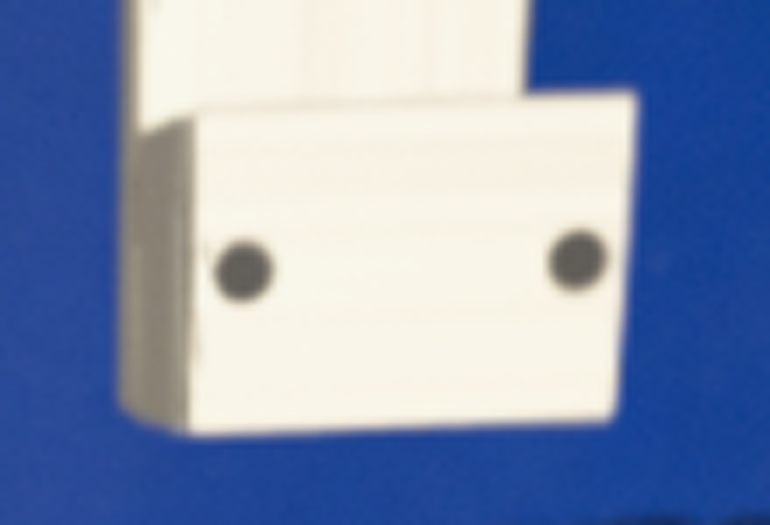

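View pics/c2d.png

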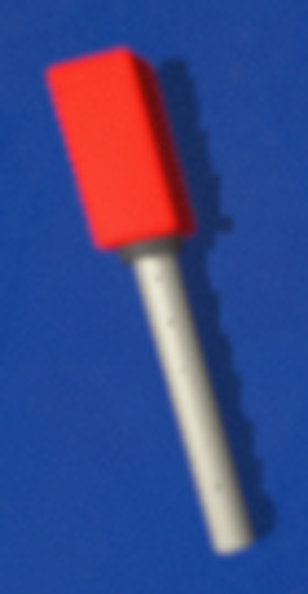

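```bash
python3 - <<'E'
from h import *
d=np.load("c2.npz");ps=(d["p"],d["R"])
b=np.array([(195,110),(637,92),(617,422),(190,436)])/7+[355,70]
P=pix2w("wrist",b,.053,ps);print(P,P.mean(0))
print("sides",[np.linalg.norm(P[i]-P[(i+1)%4]) for i in range(4)])
for a,c in((P[2],P[1]),(P[3],P[0]),(P[1],P[0]),(P[2],P[3])): print(np.degrees(np.arctan2((c-a)[1],(c-a)[0])))
h=np.array([(48,72),(127,47),(183,232),(97,249)])/4.4+[205,50]
H=pix2w("wrist",h,.02,ps);print(H,H.mean(0))
t=np.array([(233,545),(155,255)])/4.4+[205,50]
print(pix2w("wrist",t,.012,ps))
# top cam check
print(pix2w("top",np.array([(353,145),(430,143),(455,239),(460,296),(380,297)])/3+[310,105],.053))
E
```

```text
[[ 0.5705 -0.2358  0.053 ]
 [ 0.5732 -0.2914  0.053 ]
 [ 0.5328 -0.2937  0.053 ]
 [ 0.5307 -0.2376  0.053 ]] [ 0.5518 -0.2646  0.053 ]
sides [np.float64(0.055638176151563155), np.float64(0.04048210604728096), np.float64(0.05613728504018705), np.float64(0.03983564147491788)]
3.246562614450039
2.540440985102118
92.85183042305107
92.19239041224658
[[ 0.5919 -0.0801  0.02  ]
 [ 0.5967 -0.0981  0.02  ]
 [ 0.5578 -0.1077  0.02  ]
 [ 0.5543 -0.0877  0.02  ]] [ 0.5752 -0.0934  0.02  ]
[[ 0.4835 -0.1127  0.012 ]
 [ 0.553  -0.0987  0.012 ]]
[[ 0.6418 -0.222   0.053 ]
 [ 0.6437 -0.2781  0.053 ]
 [ 0.5731 -0.2939  0.053 ]
 [ 0.5317 -0.2962  0.053 ]
 [ 0.5305 -0.2387  0.053 ]]
```

```bash
python3 - <<'E'
from h import *
y=np.radians(12-90); Q=R2q(down(y)); c=[0.5752,-0.0934]
bot.move_pose([*c,0.10],Q); print(bot.read_joint_positions())
print(bot.move_linear([*c,0.004],0.08,until_force=6))
bot.set_gripper(0.0,60); print(bot.read_gripper_width(),bot.read_position())
bot.move_linear([*c,0.13],0.12)
ps,im=wshot("d1"); im=bot.camera("side"); save("d2",im,(205,90,250,250),2.4); print(bot.read_clock())
E
```

```text
[-0.286   0.5013 -0.2819  0.7871 -0.0005  2.6446]
False
0.21764133963091303 [ 0.5755 -0.0935  0.0043]
8.2
```

View pics/d1.png

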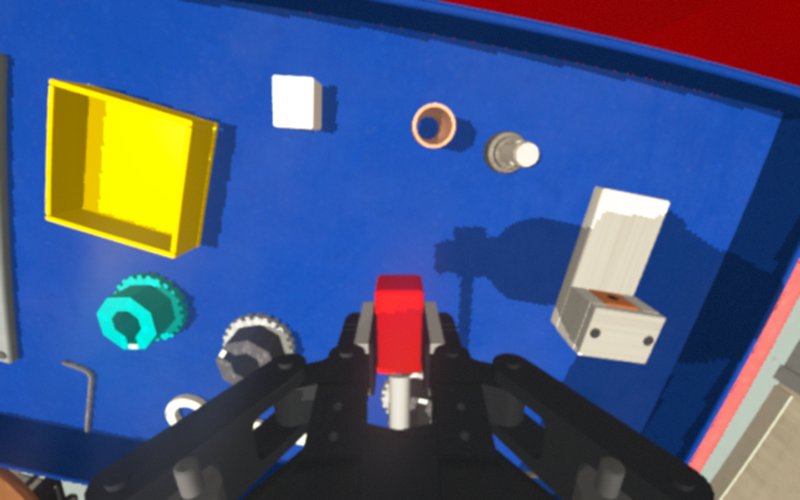

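View pics/d2.png

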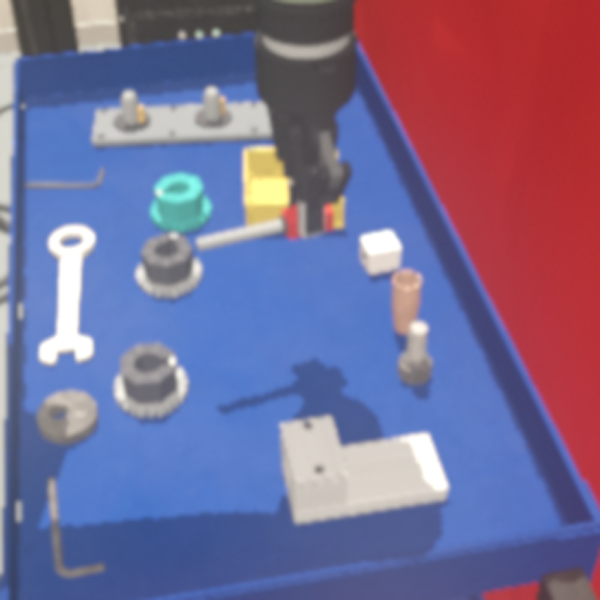

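```bash
cat >> h.py <<'E'
BC=np.array([0.5518,-0.2646]);BY=np.radians(2.7)
def blk(x,y=0.): return BC+np.array([[np.cos(BY),-np.sin(BY)],[np.sin(BY),np.cos(BY)]])@[x,y]
E
python3 - <<'E'
from h import *
Q=R2q(down(BY+np.pi/2))
p=blk(-0.132)
bot.move_pose([*p,0.13],Q); print(bot.read_joint_positions())
bot.move_linear([*p,0.0245],0.1)
ps,im=wshot("e1"); save("e1c",im,(220,100,200,150),4);im=bot.camera("side"); save("e2",im,(205,190,220,150),3.5); print(bot.read_clock(),bot.read_position(),p,bot.read_gripper_width())
E
```

```text
[-0.7204  0.3311 -0.4698  0.7699  0.0001 -0.7676]
12.375 [ 0.4204 -0.2712  0.0251] [ 0.4199 -0.2708] 0.20886703274333765
```

View pics/e1.png

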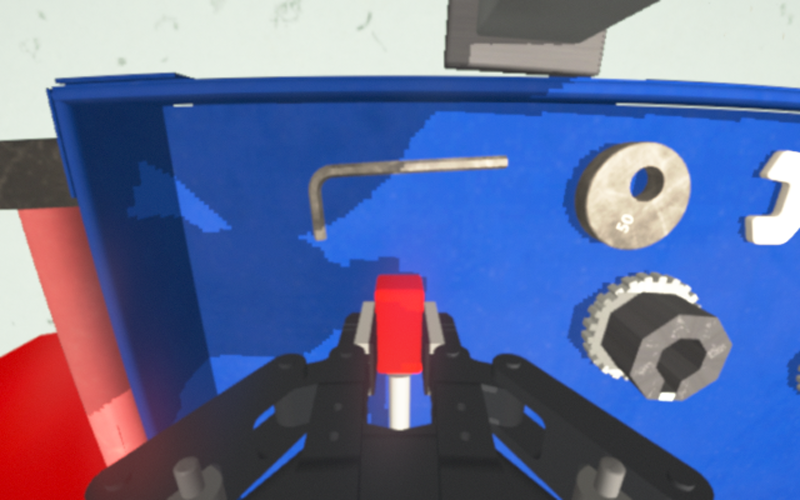

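View pics/e2.png

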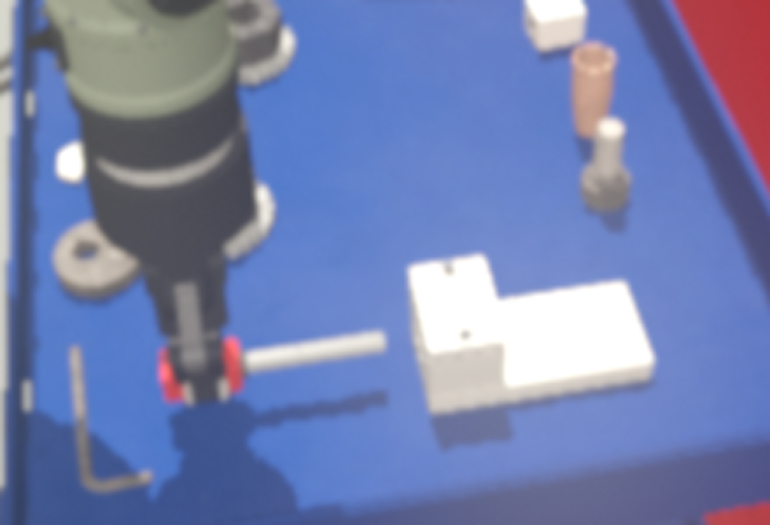

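```bash
python3 - <<'E'
from h import *
print(proj("side",[*blk(-.037),.03]), np.array([383,341])/3.5+[205,190])
f0=np.array(bot.read_ft_force())
for x in (-0.110,-0.095,-0.063):
    r=bot.move_linear([*blk(x),0.0245],0.05,until_force=12)
    print(x,r,bot.read_position(),np.array(bot.read_ft_force())-f0)
    if r: break
im=bot.camera("side"); save("f2",im,(205,190,220,150),3.5); print(bot.read_clock())
im=bot.camera("top"); save("f1",im,(380,120,110,110),5)
E
```

```text
[[314.7895 287.5284]] [314.4286 287.4286]
-0.11 False [ 0.4419 -0.2696  0.0243] [-0.2265 -0.0739 -1.1495]
-0.095 False [ 0.4573 -0.2691  0.0245] [ 1.0013 -0.2518 -0.587 ]
-0.063 False [ 0.4889 -0.2674  0.0244] [0.2192 0.344  0.7857]
14.2583
```

View pics/f2.png

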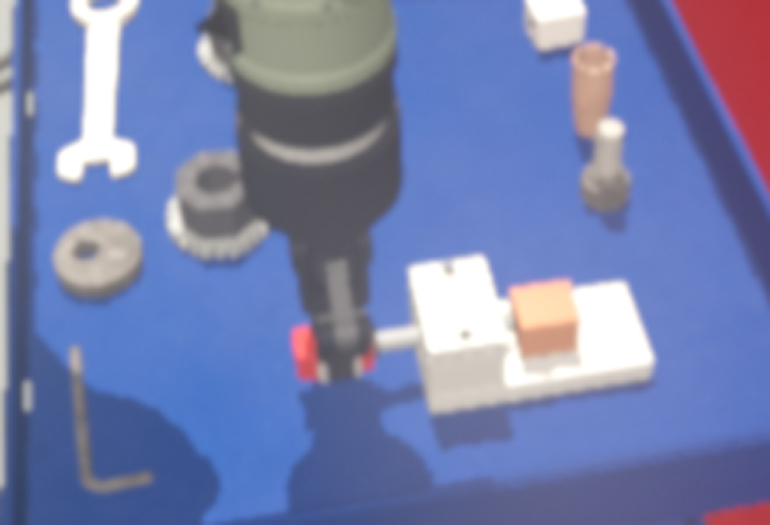

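View pics/f1.png

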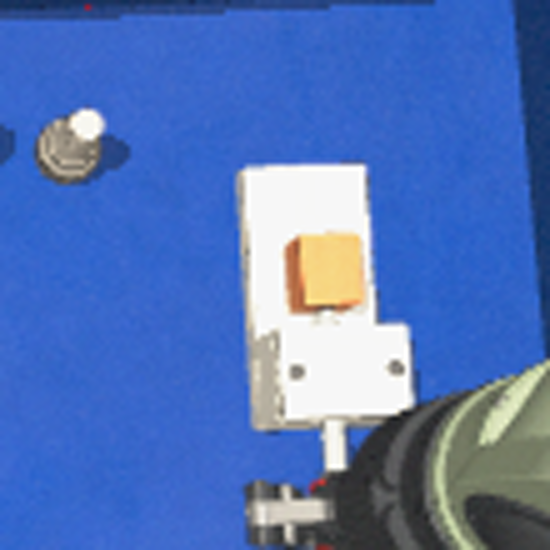

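```bash
python3 - <<'E'
from h import *
bot.move_linear([*blk(-0.14),0.0245],0.12)
bot.move_linear([*blk(-0.14),0.13],0.15)
Q=R2q(down(BY+np.pi/2))
bot.move_pose([0.52,-0.085,0.10],Q)
print(bot.read_gripper_width())
print(bot.move_linear([0.52,-0.085,0.0045],0.06,until_force=5),bot.read_position())
bot.set_gripper(0.6); bot.move_linear([0.52,-0.085,0.15],0.15)
# go to worn insert, camera on the +x side? look
bot.move_pose([*blk(0.046),0.16],Q)
ps,im=wshot("g1"); np.savez("g1.npz",p=ps[0],R=ps[1],im=im)
im=bot.camera("top"); save("g2",im,(310,105,195,200),3)
print(bot.read_clock(),bot.read_joint_positions())
E
```

```text
0.21415364597516515
False [ 0.5203 -0.0851  0.0048]
21.0 [-0.5247  0.5645 -0.0047  1.0034  0.0004 -0.5736]
```

View pics/g1.png

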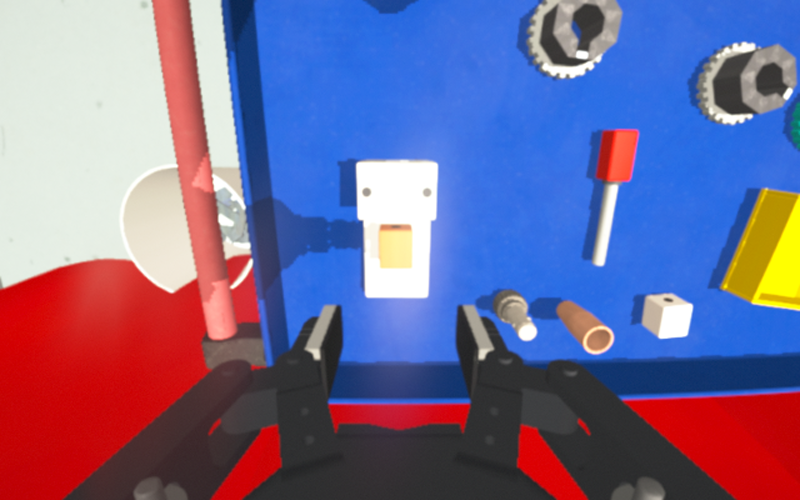

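View pics/g2.png

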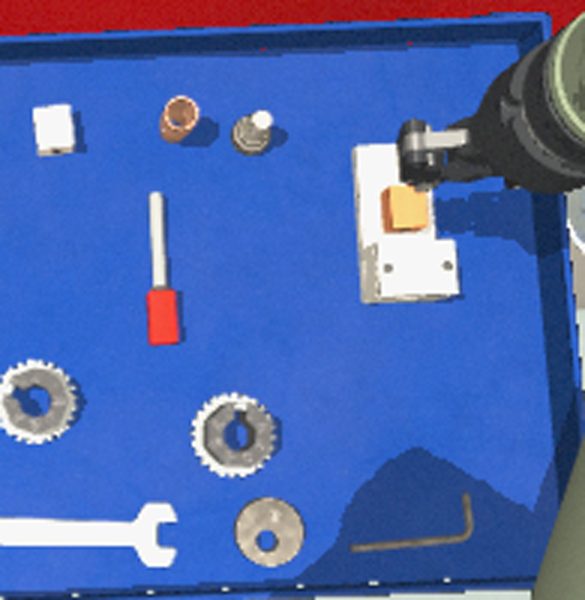

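```bash
python3 - <<'E'
from h import *
d=np.load("g1.npz");im=d["im"]
save("g1b",im,(280,120,75,120),5)
E
```

```text
(no output)
```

View pics/g1b.png

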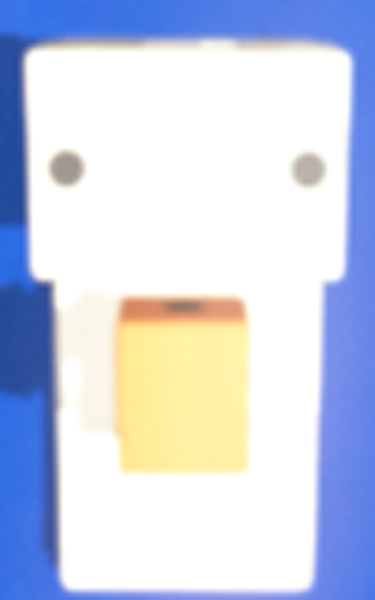

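```bash
python3 - <<'E'
from h import *
d=np.load("g1.npz");ps=(d["p"],d["R"])
f=lambda a,z:pix2w("wrist",np.array(a)/5+[280,120],z,ps)
b=f([(26,50),(352,50),(344,280),(33,280)],.053);print("block",b,b.mean(0))
s=f([(62,590),(313,590),(320,290),(53,290)],.015);print("sill",s)
h=f([(67,168),(309,169)],.053);print("holes",h,h.mean(0))
i=f([(120,322),(245,320),(247,471),(122,472)],.042);print("ins",i,i.mean(0))
d=np.load("c2.npz");ps=(d["p"],d["R"])
h=pix2w("wrist",np.array([(244,271),(577,260)])/7+[355,70],.053,ps);print("holes c2",h,h.mean(0))
E
```

```text
block [[ 0.5331 -0.2926  0.053 ]
 [ 0.5304 -0.236   0.053 ]
 [ 0.5711 -0.2342  0.053 ]
 [ 0.5738 -0.2908  0.053 ]] [ 0.5521 -0.2634  0.053 ]
sill [[ 0.6531 -0.2874  0.015 ]
 [ 0.6505 -0.2309  0.015 ]
 [ 0.5815 -0.2345  0.015 ]
 [ 0.5842 -0.2906  0.015 ]]
holes [[ 0.5532 -0.285   0.053 ]
 [ 0.5513 -0.242   0.053 ]] [ 0.5523 -0.2635  0.053 ]
ins [[ 0.5837 -0.2752  0.042 ]
 [ 0.5821 -0.2512  0.042 ]
 [ 0.6129 -0.2491  0.042 ]
 [ 0.6142 -0.2738  0.042 ]] [ 0.5982 -0.2623  0.042 ]
holes c2 [[ 0.5528 -0.2447  0.053 ]
 [ 0.5546 -0.2875  0.053 ]] [ 0.5537 -0.2661  0.053 ]
```

```bash
sed -i 's/BC=np.array(\[0.5518,-0.2646\])/BC=np.array([0.552,-0.2644])/' h.py
python3 - <<'E'
from h import *
Q=R2q(down(BY+np.pi/2)); c=[0.5988,-0.2637]
print(bot.move_linear([*c,0.020],0.1,until_force=6),bot.read_position())
bot.set_gripper(0.0,50); print(bot.read_gripper_width())
bot.move_linear([*c,0.15],0.15); print(bot.read_gripper_width())
b=pix2w("top",np.array([(333,143),(467,155),(455,290),(320,276)])/3+[145,105],.035);print(b,b.mean(0))
bc=b.mean(0)[:2]
bot.move_pose([*bc,0.15],R2q(down(np.radians(85))))
print(bot.read_gripper_width())
ps,im=wshot("h1")
r=bot.move_linear([*bc,0.012],0.1,until_force=6); print(r,bot.read_position())
bot.set_gripper(0.45); bot.move_linear([*bc,0.15],0.15)
ps,im=wshot("h2")
im=bot.camera("top"); save("h3",im,(145,105,350,200),2.2)
print(bot.read_clock())
E
```

```text
False [ 0.5993 -0.264   0.0208]
0.30424149249785104
0.3044850295682311
[[0.645  0.1562 0.035 ]
 [0.6366 0.0563 0.035 ]
 [0.5354 0.0639 0.035 ]
 [0.5451 0.1634 0.035 ]] [0.5905 0.1099 0.035 ]
0.30497312568925844
False [0.5911 0.11   0.0127]
28.325
```

View pics/h2.png

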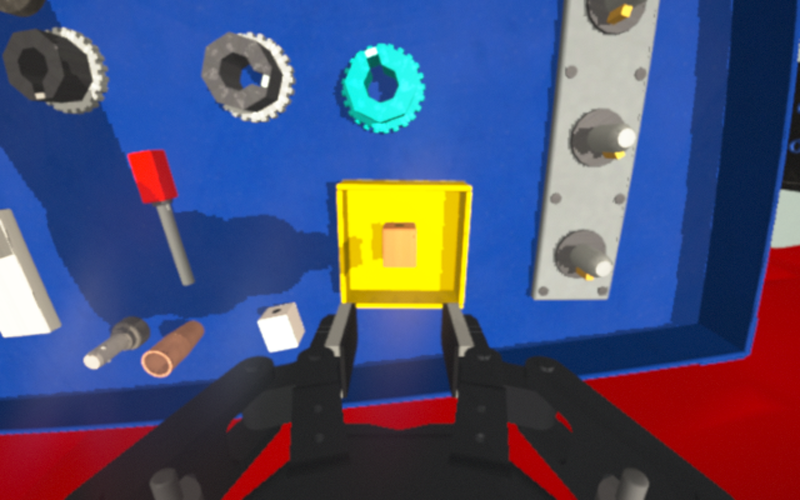

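View pics/h3.png

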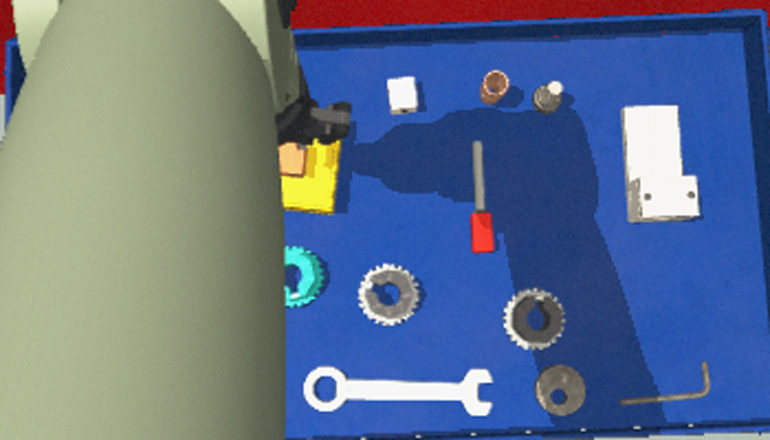

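```bash
cat >> h.py <<'E'
BIAS=np.array([.00125,0,.0007])
def wpix(px,z,ps): return pix2w("wrist",px,z,ps)-ps[1]@BIAS
E
python3 - <<'E'
from h import *
bot.move_pose([0.63,-0.005,0.14],R2q(down(np.radians(87))))
ps,im=wshot("i0");np.savez("i0.npz",p=ps[0],R=ps[1],im=im)
save("i1",im,(270,130,100,90),6)
E
```

```text
(no output)
```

View pics/i0.png

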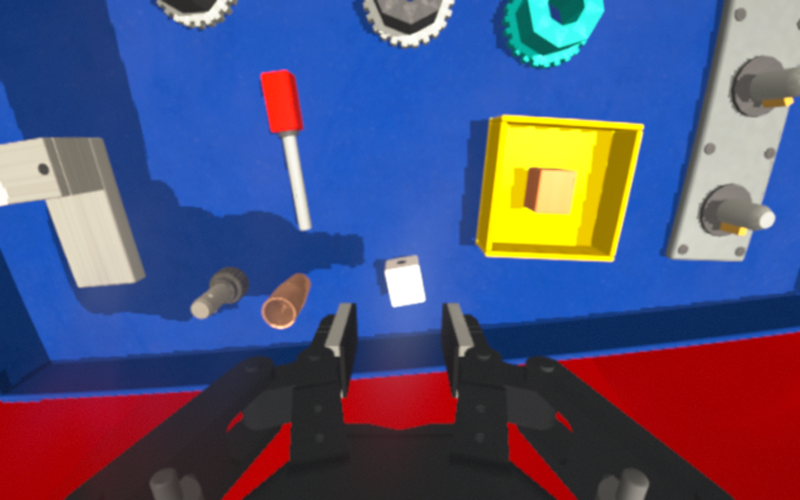

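View pics/i1.png

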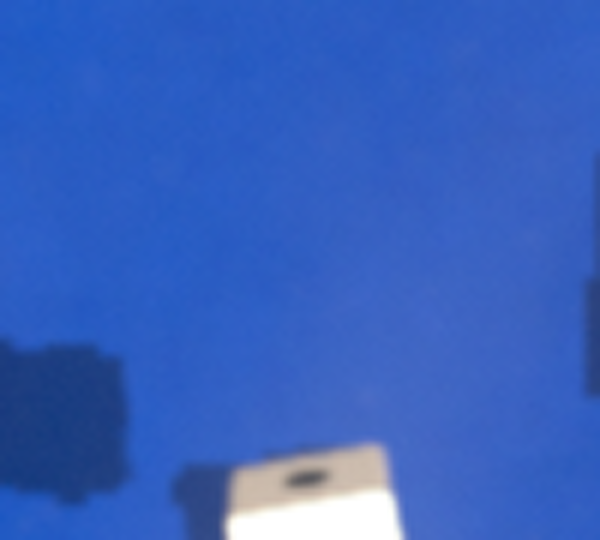

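```bash
python3 - <<'E'
from h import *
d=np.load("i0.npz");ps=(d["p"],d["R"]);im=d["im"]
save("i2",im,(295,195,60,60),8)
g=im.min(2);m=np.zeros_like(g);s=(slice(195,255),slice(295,355));m[s]=(g[s]>205)
m=m.astype(np.uint8)
cs,_=cv2.findContours(m,cv2.RETR_EXTERNAL,cv2.CHAIN_APPROX_NONE);c=max(cs,key=cv2.contourArea)
print(cv2.minAreaRect(c)); 
P=wpix(c[:,0,:],.027,ps)[:,:2].astype(np.float32)*1000
r=cv2.minAreaRect(P);print(r,bot.read_clock())
E
```

```text
((323.74530029296875, 228.14151000976562), (30.6533260345459, 27.950428009033203), 79.3803482055664)
((660.1470947265625, -3.2300500869750977), (32.74589157104492, 27.543994903564453), 7.895648956298828) 28.9333
```

View pics/i2.png

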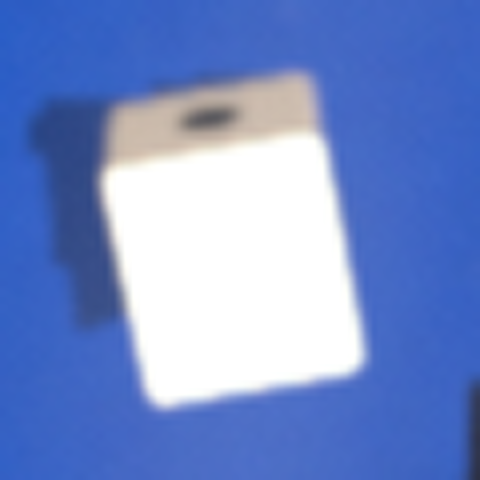

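```bash
python3 - <<'E'
from h import *
a=np.radians(7.9); c=np.array([0.6601,-0.0032])+0.010*np.array([np.cos(a),np.sin(a)])
bot.move_pose([*c,0.10],R2q(down(a+np.pi/2)))
bot.set_gripper(0.5)
print(bot.move_linear([*c,0.005],0.08,until_force=6),bot.read_position())
bot.set_gripper(0.0,40); print(bot.read_gripper_width())
bot.move_linear([*c,0.15],0.15); print(bot.read_gripper_width())
Q=R2q(down(BY+np.pi/2))
bot.move_pose([*blk(0.060),0.12],Q)
ps,im=wshot("j1")
print(bot.move_linear([*blk(0.060),0.0212],0.08,until_force=4),bot.read_position(),bot.read_gripper_width())
bot.set_gripper(0.42)
ps,im=wshot("j2")
im=bot.camera("side"); save("j3",im,(205,190,220,150),3.5); print(bot.read_clock())
E
```

```text
False [ 0.6706 -0.0019  0.0057]
0.30272866599706616
0.3038313461697028
True [ 0.6115 -0.2614  0.0208] 0.3054140423929072
34.9
```

View pics/j1.png

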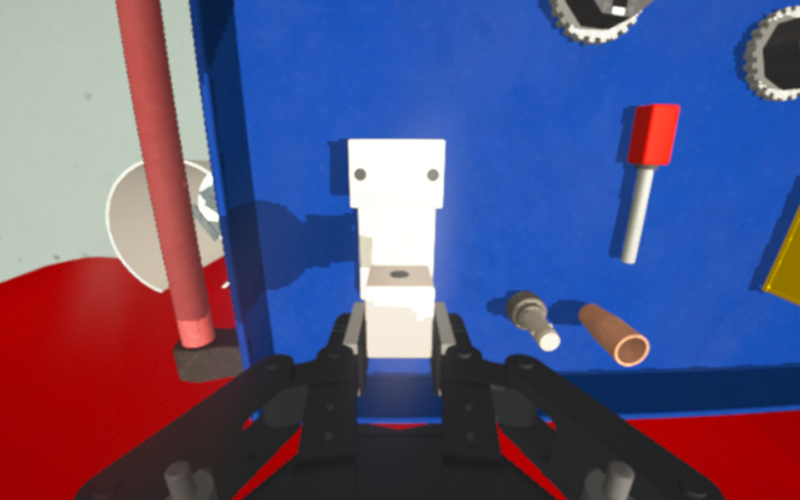

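View pics/j2.png

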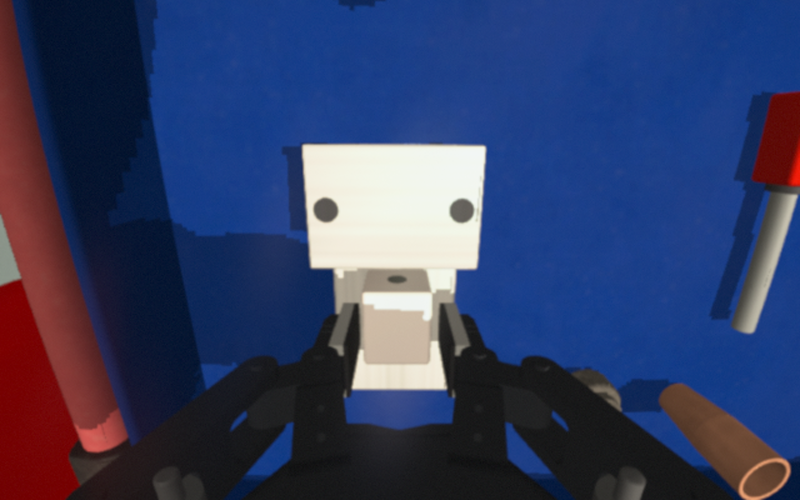

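View pics/j3.png

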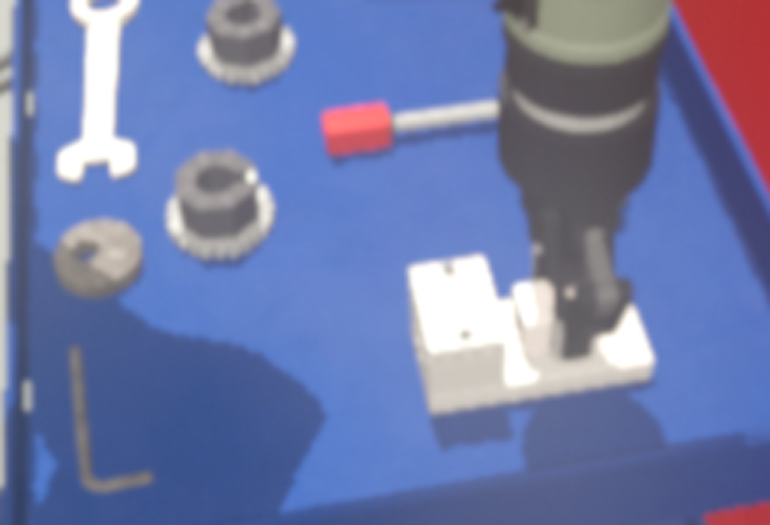

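```bash
python3 - <<'E'
from h import *
ps=wpose()
f=lambda a,z:wpix(np.array(a)/1.25,z,ps)
b=f([(310,268),(478,268)],.053);i=f([(363,292),(432,292)],.042);i2=f([(363,270),(430,270)],.042);h=f([(326,210),(462,211)],.053)
print(b,b.mean(0),i,i.mean(0),i2.mean(0),h.mean(0))
E
```

```text
[[ 0.5735 -0.2923  0.053 ]
 [ 0.5709 -0.2366  0.053 ]] [ 0.5722 -0.2644  0.053 ] [[ 0.5862 -0.2755  0.042 ]
 [ 0.585  -0.2498  0.042 ]] [ 0.5856 -0.2627  0.042 ] [ 0.5769 -0.2634  0.042 ] [ 0.553  -0.2653  0.053 ]
```

```bash
sed -i 's/BC=np.array(\[0.552,-0.2644\])/BC=np.array([0.552,-0.2654])/' h.py
python3 - <<'E'
from h import *
bot.set_gripper(0.0,30); print(bot.read_gripper_width())
z=0.0208
bot.move_linear([*blk(0.059),z],0.03)
f0=np.array(bot.read_ft_force())
r=bot.move_linear([*blk(0.0355),z],0.03,until_force=10)
print(r,bot.read_position(),np.array(bot.read_ft_force())-f0)
ps,im=wshot("k1");save("k1c",im,(220,100,200,150),4)
im=bot.camera("side"); save("k3",im,(205,190,220,150),3.5); print(bot.read_clock())
E
```

```text
0.30857441845121747
False [ 0.5877 -0.2638  0.0209] [ 0.1038  0.3438 -0.1054]
36.4167
```

View pics/k1c.png

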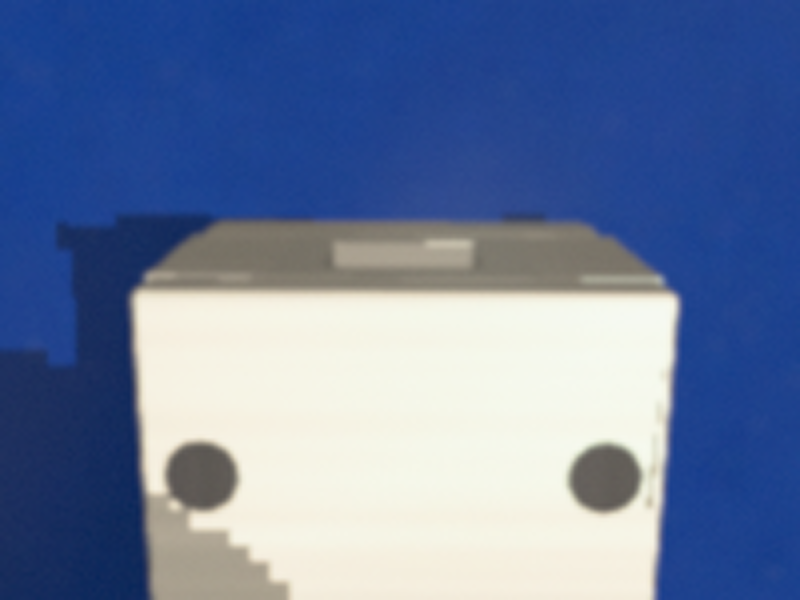

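```bash
python3 - <<'E'
from h import *
bot.set_gripper(0.42)
bot.move_linear([*blk(0.0355),0.09],0.12)
bot.move_linear([*blk(0.072),0.09],0.12)
bot.set_gripper(0.0)
bot.move_linear([*blk(0.072),0.022],0.1)
f0=np.array(bot.read_ft_force())
r=bot.move_linear([*blk(0.020),0.022],0.03,until_force=10)
p=np.array(bot.read_position())
print(r,p,(p[0]-BC[0]),np.array(bot.read_ft_force())-f0)
bot.move_linear([*blk(0.07),0.022],0.1)
bot.move_linear([*blk(0.06),0.20],0.2)
ps,im=wshot("l1");np.savez("l1.npz",p=ps[0],R=ps[1],im=im);save("l1c",im,(250,50,140,130),4.5)
im=bot.camera("side"); save("l3",im,(205,190,220,150),3.5); print(bot.read_clock())
E
```

```text
True [ 0.5839 -0.2641  0.0223] 0.03187511046103575 [ 2.608   1.0337 -0.0688]
42.075
```

View pics/l1c.png

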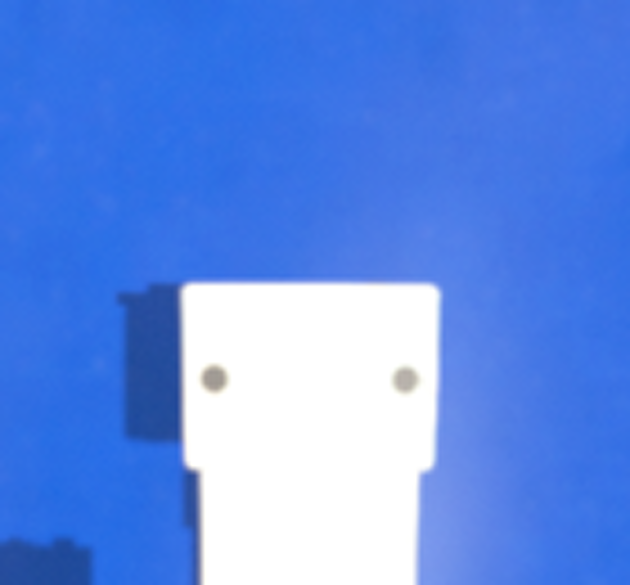

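View pics/l3.png

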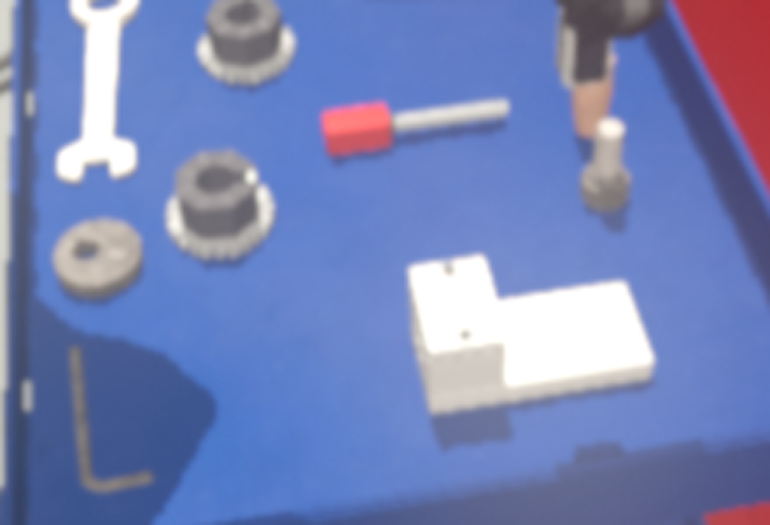

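```bash
python3 - <<'E'
from h import *
bot.move_pose([*blk(0.04),0.10],R2q(down(BY-np.pi/2)))
ps,im=wshot("m1");np.savez("m1.npz",p=ps[0],R=ps[1],im=im);save("m1c",im,(240,100,160,150),4)
bot.move_linear([*blk(0.04),0.25],0.2)
print(bot.read_clock())
E
```

```text
45.6667
```

View pics/m1c.png

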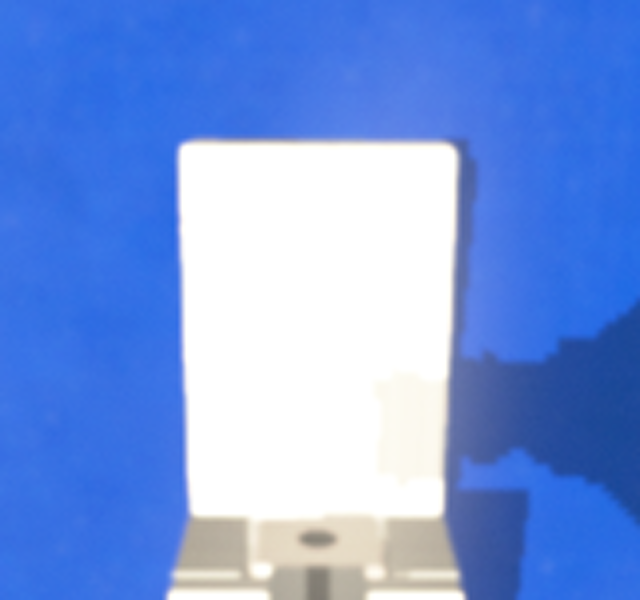

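```bash
python3 - <<'E'
from h import *
bot.set_gripper(1.0)
Q=R2q(down(-np.pi/2))
for n,(x,y) in dict(far=(0.609,0.2525),near=(0.428,0.267)).items():
    bot.move_pose([x-0.08,y,0.10],Q)
    ps,im=wshot("s_"+n);np.savez(f"s_{n}.npz",p=ps[0],R=ps[1],im=im)
    px=proj("wrist",[x,y,.048],ps)[0];print(n,px)
    l,t=int(px[0]-50),int(px[1]-50);save(f"s_{n}c",im,(l,max(t,0),100,100),6);print(l,t)
print(bot.read_clock())
E
```

```text
far [319.7449 109.223 ]
269 59
near [321.1953 112.4291]
271 62
51.7417
```

View pics/s_farc.png

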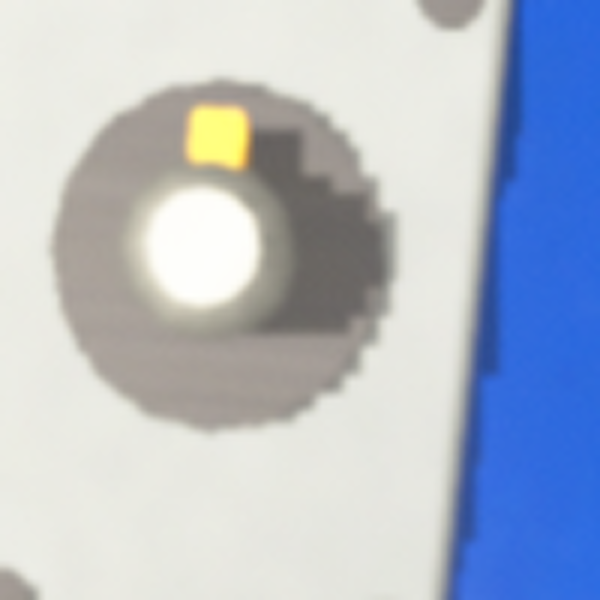

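View pics/s_nearc.png

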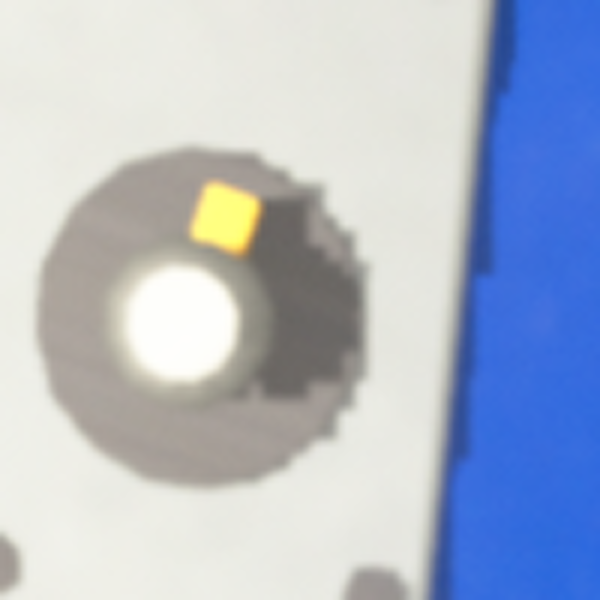

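View pics/s_near.png

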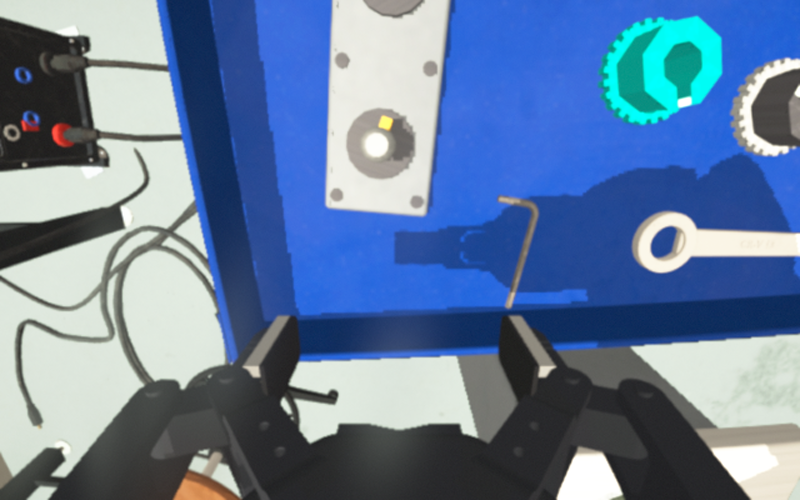

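```bash
python3 - <<'E'
from h import *
for n,o,disc,col,key in (("far",(269,59),(203,246),(223,254),[(187,105),(250,102),(249,168),(187,165)]),("near",(271,62),(183,323),(201,318),[(211,180),(262,203),(240,254),(190,233)])):
    d=np.load(f"s_{n}.npz");ps=(d["p"],d["R"]);f=lambda a,z:wpix(np.array(a)/6+o,z,ps)
    D=f(disc,.048)[0];C=f(col,.014)[0];K=f(key,.032);k=K.mean(0)
    print(n,D,C,k)
    e1=(K[0]+K[1]-K[2]-K[3]);e2=K[0]+K[3]-K[1]-K[2]
    print("edges",np.degrees(np.arctan2(e1[1],e1[0])),np.degrees(np.arctan2(e2[1],e2[0]))-90, np.linalg.norm(e1)/2,np.linalg.norm(e2)/2)
    for c in (D,C): v=(k-c)[:2];print("dir",np.degrees(np.arctan2(v[1],v[0])),np.linalg.norm(v))
E
```

```text
far [0.6142 0.2649 0.048 ] [0.6146 0.2642 0.014 ] [0.6272 0.2638 0.032 ]
edges -1.2163703333859146 -0.14771767068612007 0.00692586126293505 0.00732160323338876
dir -4.761331172036535 0.013108063119352621
dir -1.8545527468948189 0.012585890392076087
near [0.4251 0.2815 0.048 ] [0.4255 0.2812 0.014 ] [0.4372 0.2772 0.032 ]
edges -24.001782116277624 -22.62682362416838 0.006456398861242101 0.006507932233752755
dir -19.704622038468102 0.012794081308863952
dir -19.237622298997106 0.012295055108756317
```

```bash
python3 - <<'E'
from h import *
for P in ([.6144,.2645,.048],[.6144,.2645,.014],[.4253,.2813,.048],[.4253,.2813,.014]): print(P,proj("top",P),proj("side",P))
bot.move_pose([0.35,-0.05,0.25],R2q(down(-np.pi/2)))
im=bot.camera("top"); save("n1",im,(180,140,80,140),5); im=bot.camera("side"); save("n2",im,(230,110,130,50),6)
E
```

```text
[0.6144, 0.2645, 0.048] [[205.6257 164.6323]] [[326.7178 126.1719]]
[0.6144, 0.2645, 0.014] [[209.5546 167.6688]] [[326.859  136.6568]]
[0.4253, 0.2813, 0.048] [[194.4607 251.199 ]] [[257.9887 129.0645]]
[0.4253, 0.2813, 0.014] [[198.8879 251.1586]] [[259.329 139.524]]
```

View pics/n1.png

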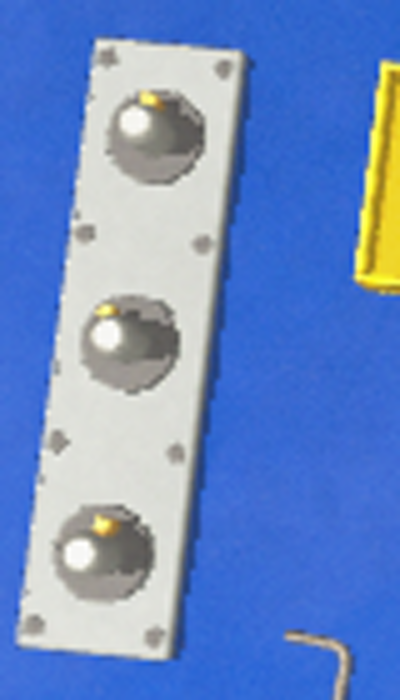

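View pics/n2.png

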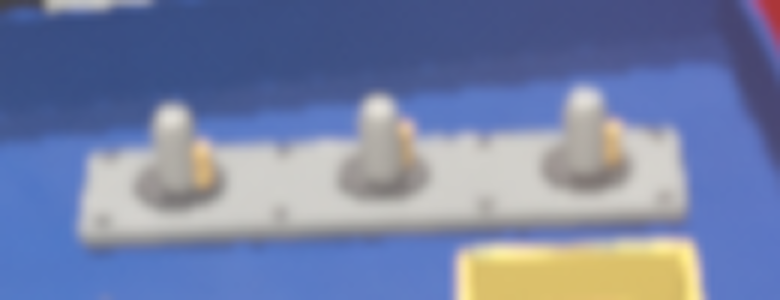

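```bash
python3 - <<'E'
from h import *
Q=R2q(down(-np.pi/2))
for n,(x,y) in dict(A=(0.4561,0.009),B=(0.4334,-0.134)).items():
    bot.move_pose([x-0.08,y,0.10],Q)
    ps,im=wshot("g_"+n);np.savez(f"g_{n}.npz",p=ps[0],R=ps[1],im=im)
    px=proj("wrist",[x,y,.034],ps)[0]
    l,t=int(px[0]-65),max(int(px[1]-60),0);save(f"g_{n}c",im,(l,t,130,130),5);print(n,px,l,t)
print(bot.read_clock())
E
```

```text
A [319.6993 109.9467] 254 49
B [317.973  110.3285] 252 50
57.75
```

View pics/g_Ac.png

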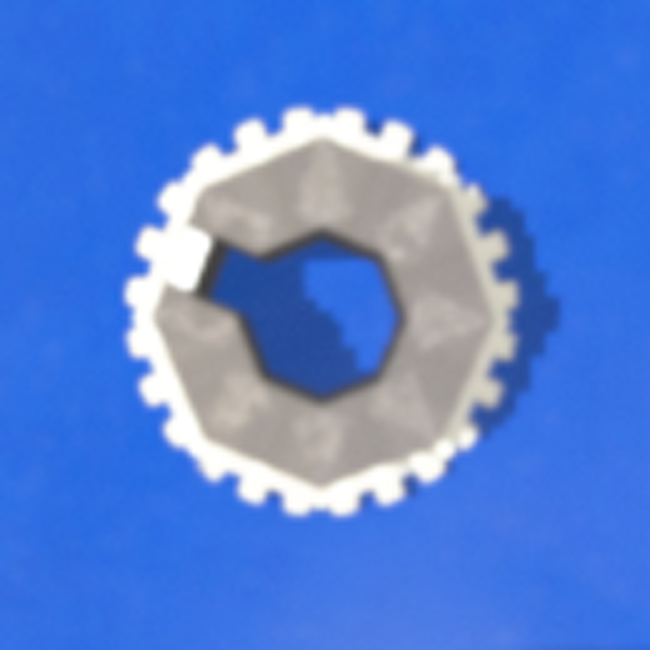

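View pics/g_Bc.png

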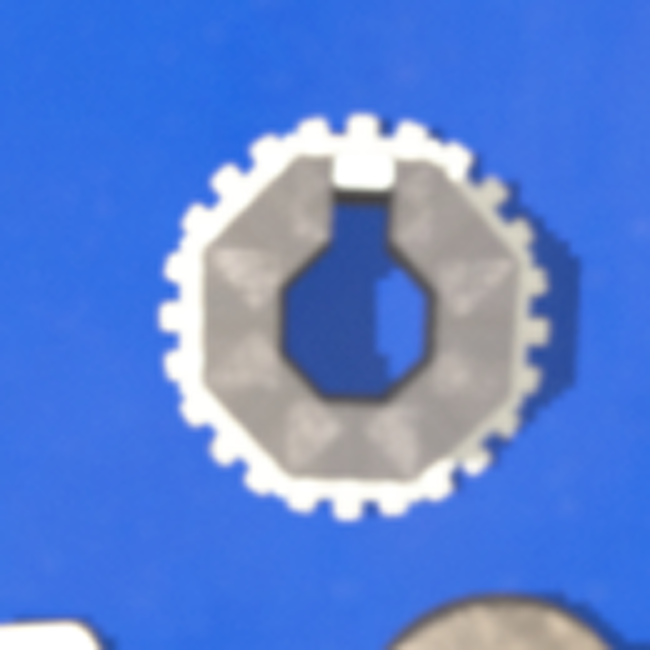

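```bash
python3 - <<'E'
from h import *
S=dict(A=((254,49),[(322,137),(492,318),(323,487),(155,315),(455,185),(205,190),(203,435),(445,437)],(188,258),(323,316)),
 B=((252,50),[(302,155),(440,157),(520,245),(518,398),(418,480),(290,478),(203,375),(203,245)],(362,170),(357,322)))
for n,(o,v,m,b) in S.items():
    d=np.load(f"g_{n}.npz");ps=(d["p"],d["R"]);f=lambda a,z:wpix(np.array(a)/5+o,z,ps)
    V=f(v,.034)[:,:2];c=V.mean(0);M=f(m,.034)[0,:2]
    r=np.linalg.norm(V-c,axis=1);ang=np.degrees(np.arctan2(*(V-c).T[::-1]))
    res=((ang-22.5+22.5)%45)-22.5
    print(n,c,f(b,.034)[0],"R",r.mean()*1000,"flat off",np.mean((ang-22.5+180-0)%45), (ang-22.5)%45,"key",np.degrees(np.arctan2(*(M-c)[::-1])))
E
```

```text
A [0.4539 0.0108] [0.4538 0.011  0.034 ] R 24.375236481387635 flat off 22.18413995339995 [23.5232 21.8337 21.8475 22.2481 21.5957 22.2913 20.7141 23.4194] key 67.95812197716363
B [ 0.4303 -0.1373] [ 0.4299 -0.1367  0.034 ] R 24.62934386221997 flat off 37.128684680997566 [43.296  41.0352  1.83   41.6651 42.6551 42.4196 41.0099 43.1185] key 0.05992796399478792
```

```bash
cat >> h.py <<'E'
def pick(c,key,squeeze_yaw,grip_yaw,z=0.006):
    Q=R2q(down(squeeze_yaw))
    bot.move_pose([*c,0.09],Q); bot.set_gripper(0.70)
    r=bot.move_linear([*c,z],0.08,until_force=5); print("down1",r,bot.read_position())
    if r: bot.move_linear([*c,bot.read_position()[2]+.0015],0.05)
    bot.set_gripper(0.0,25); print("w",bot.read_gripper_width()); bot.set_gripper(0.70)
    bot.move_linear([*c,0.06],0.1)
    bot.move_pose([*c,0.06],R2q(down(grip_yaw)))
    r=bot.move_linear([*c,z],0.08,until_force=5); print("down2",r,bot.read_position())
    if r: bot.move_linear([*c,bot.read_position()[2]+.0015],0.05)
    bot.set_gripper(0.0,60); print("w",bot.read_gripper_width(),bot.read_position())
    return np.array(bot.read_position())
E
python3 - <<'E'
from h import *
c=[0.4302,-0.1371]
p=pick(c,0,np.radians(-2),np.radians(88))
bot.move_linear([p[0],p[1],0.15],0.15); print(bot.read_gripper_width())
ps,im=wshot("o1");print(bot.read_clock(),bot.read_joint_positions())
E
```

```text
down1 False [ 0.4306 -0.1373  0.0064]
w 0.5325493169011953
down2 False [ 0.4304 -0.1372  0.0062]
w 0.5243650515005032 [ 0.4309 -0.1375  0.0068]
0.5271991578907508
65.5417 [-0.4724  0.2273 -0.5603  0.7851  0.     -0.4375]
```

View pics/o1.png

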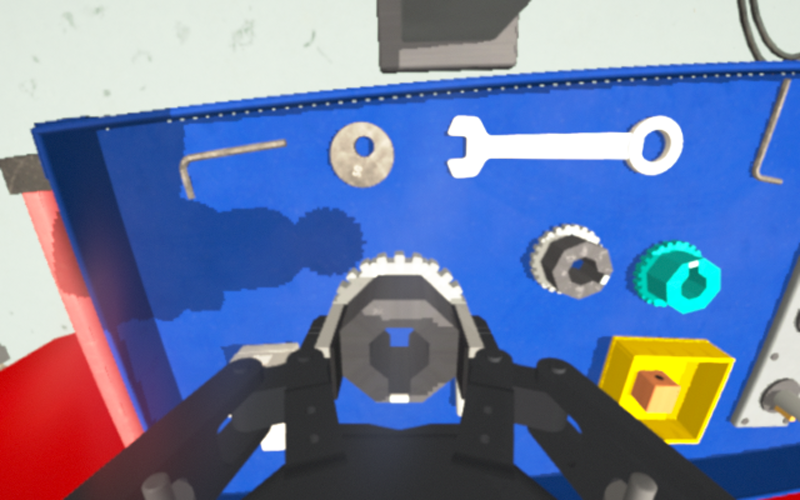

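```bash
cat >> h.py <<'E'
def fit(s,jaw,zs=0.020):
    Q=R2q(down(jaw)); bot.move_pose([*s,0.15],Q); print("w",bot.read_gripper_width())
    bot.move_linear([*s,0.066],0.15)
    p=np.array(bot.read_position()); bot.move_linear([*(2*np.array(s)-p[:2]),0.066],0.05)
    f0=np.array(bot.read_ft_force())
    r=bot.move_linear([*s,zs],0.04,until_force=8)
    print("fit",r,bot.read_position(),np.array(bot.read_ft_force())-f0,bot.read_gripper_width())
E
python3 - <<'E'
from h import *
fit([0.6144,0.2645],np.radians(88))
ps,im=wshot("p1"); im=bot.camera("side"); save("p2",im,(230,100,130,60),6); print(bot.read_clock())
E
```

```text
w 0.5300623993553808
fit True [0.6144 0.2642 0.0208] [0.3129 0.4721 6.7651] 0.5281149649212338
69.2917
```

View pics/p1.png

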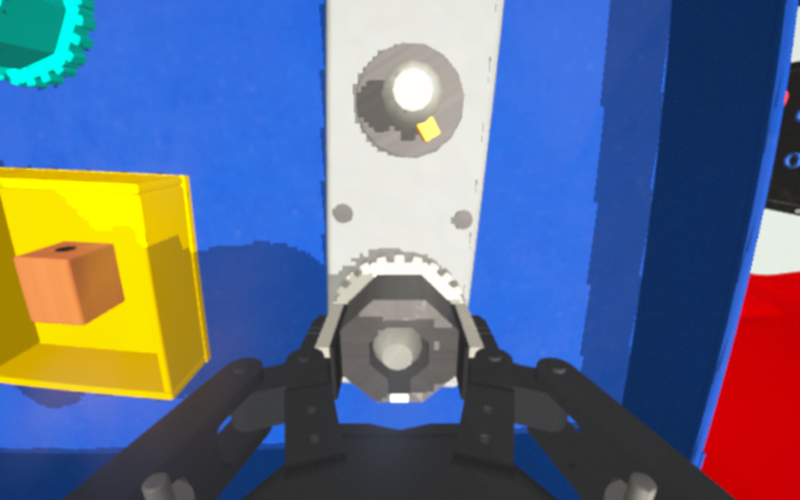

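View pics/p2.png

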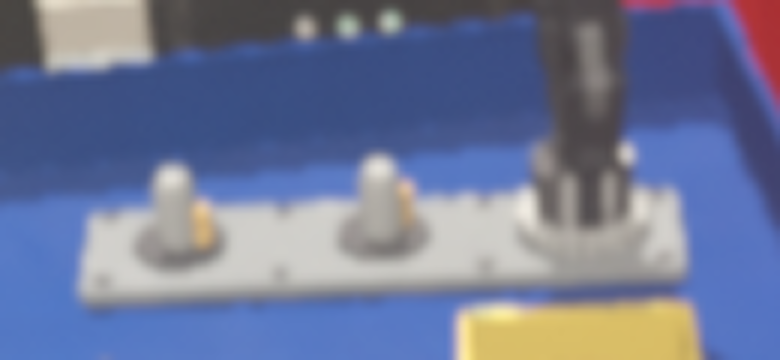

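```bash
python3 - <<'E'
from h import *
bot.set_gripper(0.70); bot.move_linear([0.6144,0.2645,0.15],0.12)
ps,im=wshot("q0")
x,y=0.4539,0.0108
bot.move_pose([x-0.08,y,0.10],R2q(down(-np.pi/2)))
ps,im=wshot("q1");np.savez("q1.npz",p=ps[0],R=ps[1],im=im); save("q1c",im,(254,49,130,130),5)
print(bot.read_clock())
E
```

```text
73.1667
```

View pics/q0.png

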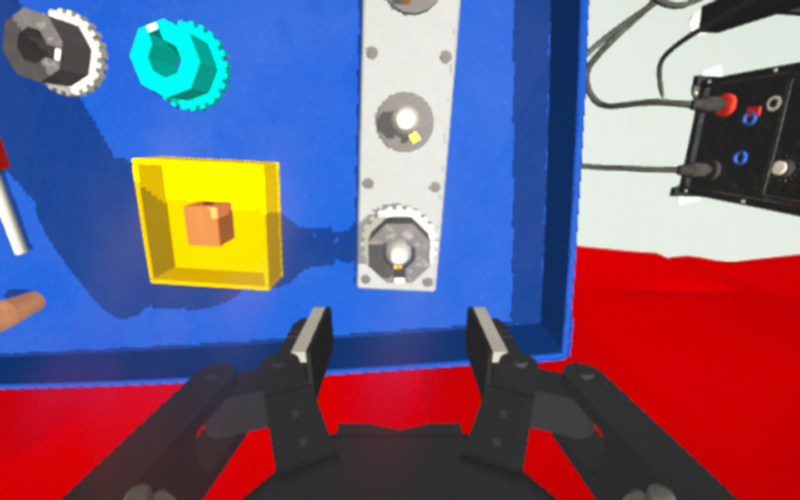

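View pics/q1c.png

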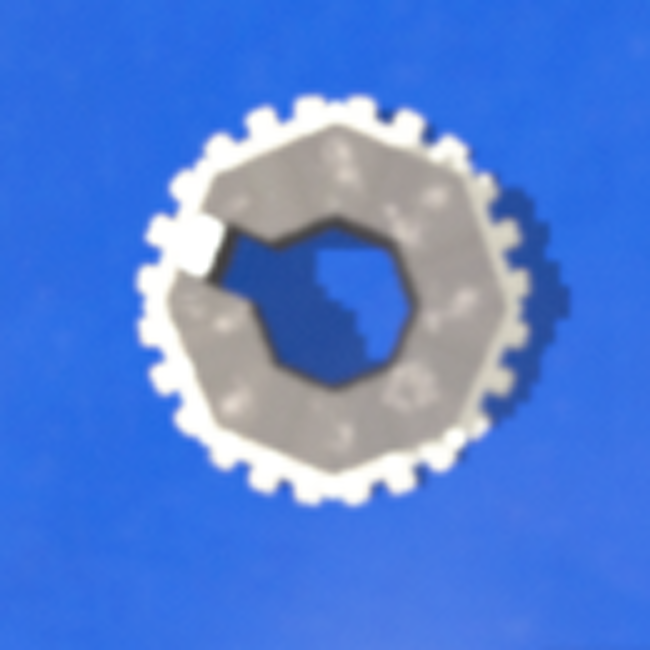

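```bash
python3 - <<'E'
from h import *
p=pick([0.4539,0.0109],0,np.radians(67.3),np.radians(157.3))
bot.move_linear([p[0],p[1],0.15],0.15); print(bot.read_gripper_width())
ps,im=wshot("r1")
fit([0.4253,0.2813],np.radians(68.5))
ps,im=wshot("r2"); im=bot.camera("side"); save("r3",im,(230,100,130,60),6); print(bot.read_clock())
E
```

```text
down1 False [0.4543 0.0108 0.0064]
w 0.5318177137068745
down2 False [0.4542 0.0109 0.0062]
w 0.5243110598922444 [0.4547 0.0108 0.0068]
0.5287362157521998
w 0.5282453458128434
fit True [0.4251 0.281  0.0208] [-0.7165 -0.0528  6.1229] 0.5285152594080748
85.7667
```

View pics/r2.png

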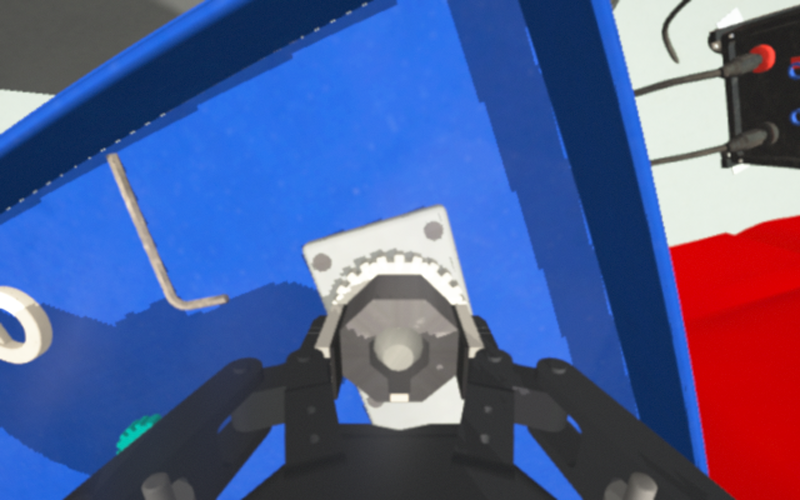

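View pics/r3.png

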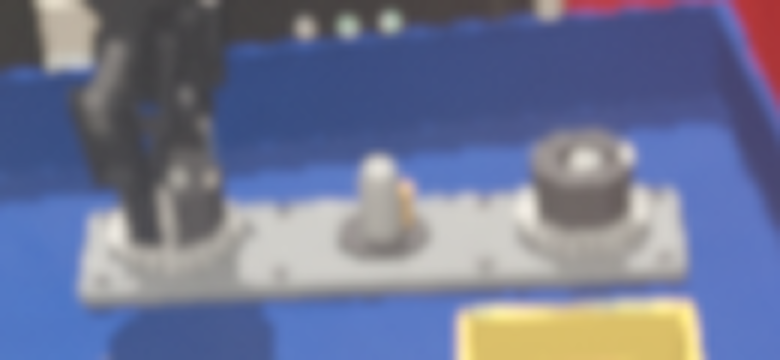

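Both seated; release, retreat and check everything from all cameras.

```bash
python3 - <<'E'
from h import *
bot.set_gripper(0.70); bot.move_linear([0.4253,0.2813,0.16],0.12)
bot.move_pose([0.36,0.0,0.30],R2q(down(-np.pi/2)))
ps,im=wshot("z1"); im=bot.camera("side"); save("z2",im,(205,90,250,250),2.4)
im=bot.camera("top"); save("z3",im,(145,105,365,205),2.1); print(bot.read_clock(),bot.read_ft_force())
E
```

```text
89.3583 [ 0.6705 -0.8827 -0.7796]
```

View pics/z2.png

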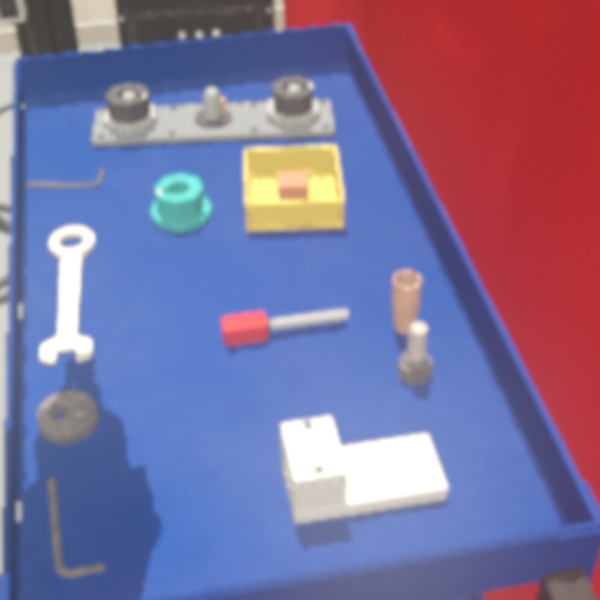

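View pics/z3.png

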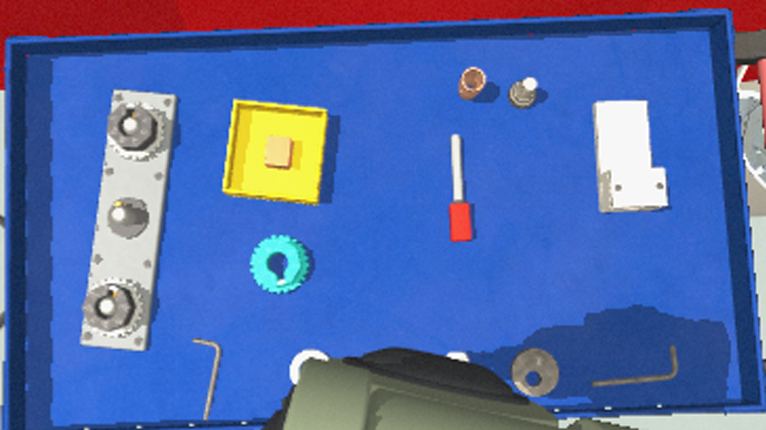

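```bash
python3 -c "
from cell import bot
bot.close_job(); print(bot.read_clock())"
```

```text
the job is handed in; nothing more can be done
the job is handed in; nothing more can be done
```

The overhaul is finished and handed in at about 89 s of the 200 s allowed. It reported no verdict.

- **Worn insert:** I pushed it out from behind with the drift and put it in the yellow scrap box. The last pictures show it lying inside.
- **New insert:** I slid it along the sill into the pocket until it stopped against the 10 N force limit. In the close-up of the front its outer end lines up with the block's front face; I did not measure this any closer.
- **Drift:** It lies flat in the middle of the tray, well clear of the block.
- **Gears:** Two of the three were present, and each is on an end shaft. Both came to a stop 14 mm above the height where I gripped them on the tray, which is the collar height. A gear off its key would have hung 18 mm higher.
- **Left alone:** The final pictures show the nozzle, clamping bolt and turquoise look-alike where they stood.

The checks disagreed in one place: the top camera placed the block and shafts about 2 to 4 mm off the wrist camera sideways. I worked from the wrist camera, corrected by viewing the block from opposite sides. I saw no knocked gear or grip slip, and the gripper readings stayed steady.

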